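# Find the hidden catch of a bench meter and spring its battery door

## Task

One of the five flat metal plates in the row on the bench meter's top is the hidden push-button of its battery door; the other four are blank and solid. Feel along the row with the closed fingertips, without leaning hard on it, press the plate that gives until the battery door springs open, then let go and move clear. Nothing is to be gripped: leave the tray, bottle, tin and brush where they are, and leave the door standing open.

Things in the scene. Friction and masses are not known exactly. Their poses are not given: they have to be found in the camera images.
- meter: bench meter, a grey plastic housing fixed to the table, 200 mm (its x) by 300 mm (its y), flat top at z = 70 mm. Origin at the centre of its underside, z up; its x points from the row of plates towards the battery door. The door covers x = 1 to 89, y = -136 to 60 mm; beside it a small flush dark display is let into the top at x = 45, y = 107 mm
- row (a point): centre of the row of five square aluminium plates, at x = -55, y = 0, z = 70 mm of the meter, axes as the meter. Plates are 49 mm wide with 3 mm seams, centred at y = -104, -52, 0, 52, 104 mm along the row. Four are blank and fixed, level with the top (z = 70 mm). The fifth, in any of the five places, is the catch button: same metal and size, its top 2 mm lower at rest
- catch (a joint): how far the catch button is pressed down: 0 at rest (its top 2 mm below the meter's top), 0.006 m fully down (8 mm below). Sprung: begins to move at about 2.5 N, takes about 5 N to go fully down, and comes back up when let go. The door is freed at about 4 mm; press it fully down
- door (a joint): opening angle of the battery door, a grey flap 88 x 196 mm, 6 mm thick, level with the meter's top: about 0 shut, 0.35 rad fully open. Hinged along its far edge (meter x = 90, z = 67 mm); held shut by the catch; when freed it springs up by itself within about half a second and stays up, its near edge then about 30 mm above the meter's top
- door_edge (a point): middle of the battery door's free (near) edge, on its top side; shut it lies at x = 1 mm, y = -38 mm, z = 70 mm of the meter
- tray: open clear plastic tray, loose, 170 x 120 x 55 mm, origin under its centre; beside the meter on its -y side; leave it alone
- bottle: amber bottle, loose, upright, 62 mm across, 150 mm tall, origin under its centre; beside the meter on its +y side; leave it alone
- tin: flat aluminium tool tin, loose, 75 x 110 x 24 mm, origin under its centre; beside the meter on its +y side; leave it alone
- brush: brush, loose, 170 mm long, lying on the table along the meter's plate side, between meter and robot, less than 30 mm high; its length is along its x axis; leave it alone

How it is judged:
By the outcome, as a careful person would: the job done as asked, in the order asked, and still so for the second after the job is handed in, with the robot touching nothing.
It also fails if it takes over 45 s, if anything falls off the work surface, if the arm or the gripper's body presses on something with over 40 N, if the wrist force passes 120 N, or if a joint passes its speed limit or range.

## Robot

A 6-joint arm with a two-finger parallel gripper is mounted at the origin on the work surface. World frame = base frame: x ahead of the robot, y to its left, z up, the work surface at z = 0. Lengths are in mm, angles in degrees, forces in N, time in s.
With the tool pointing down it reaches from about 300 to 850 mm from the base axis. Payload 4.2 kg.
Tool frame: the origin (TCP) lies at the very end of the fingers, on their centre line; the grasp point (between the pads) lies 19 mm behind it (env.grasp_offset is the distance from the TCP to the grasp point, in mm); z points along the fingers, y is the line along which they close (so a half turn about z gives the same grasp; the last joint's range is limited). The gripper opens to 91 mm and grips with 3 to 60 N. Pads are 32 mm wide; open, the fingers measure 118 mm over their backs; the gripper's body (76 mm by 178 mm) begins 60 mm behind the grasp point.
Start: joints at [69.041, 18.312, 89.639, -0, 72.044, -1.146], TCP at [194.899, 540.978, 213.976] pointing down, gripper open.
Joint ranges: [-177.97, 177.97], [-48.28, 115.42], [12.27, 149.76], [-77.06, 257.06], [2.81, 150.46], [-146.56, 146.56]. Speed limits (degrees/s): [147.25, 147.25, 180, 180, 180, 180].

## Interface

Orientations are given as [roll, pitch, yaw] about the fixed x, y, z axes, in that order (R = Rz(yaw) Ry(pitch) Rx(roll)).
In Python, from workcell import env, eyes gives the robot as it stands.
- The arm moves only by the tool send_rows, never from a script. Its arguments are lists of equal length, an entry for each row: "grip": the opening, from -1 (shut) to 1 (fully open), so that 0 is half open; "xyz": the shift along the world's x, y, z in m, a list of three; "yaw": the turn about the world's z in degrees. A call has 1 to 8 rows; each row is the pose to reach, as a shift and turn from the pose commanded when the call began; what a row does not reach only later rows make up. A row lasts 1/12 s, in which the tool goes at most 41.7 mm and 7.16 degrees, less where a joint would pass 70% of its speed; a pose out of reach is approached as far as the arm can. A call with a gripper value outside its range is refused whole. The fingers move at their own pace and stop on an object; "grip_force" is the grip in N (left out, the last holds). Time passes only in rows, so rows that repeat a pose let the fingers close. It gives the time, the measured TCP pose, the force, the opening and the grip force at its end, in the units of the state.
- env.state(): the state, without advancing time (a new reading comes with each control period).
- eyes.grab_frame(name): name is "scene" or "top" or "wrist"; returns a dict with "frame" (400x640x3 uint8, red, green, blue), "fx", "fy", "cx", "cy" (pixels), "pose" (4x4, takes a point from camera to world coordinates). Camera axes: x right, y down, z forward; pixel columns grow to the right and rows downward; lengths in mm; the calibration is good to about 2 mm. A picture is of the moment at which its call begins. There is no depth.
- env.job_done(): hands the job in; it is judged then, once.
The state is a dict: "time_s": time; "qpos": joint angles; "qvel": joint speeds; "effort": joint torques, N m; "ee_pos": TCP position; "ee_rot": TCP orientation; "force": force on the tool from outside, world axes, zero at the start; "torque": the same for the moment, N m; "gripper_width": finger opening in mm; "gripper_force": force on a finger pad.
Only numpy, scipy, OpenCV 4.12 (cv2) and the standard library are available. Lean on these libraries where they do the work, as an engineer would, in place of code of your own. Each camera call takes 0.05 s, during which the arm holds its last target. There are 200 camera calls.

## Working session

There is one attempt and no reset: what is moved stays moved. The work goes in short steps, Python scripts to look and compute and a tool call to move; the robot and the scene stay as the last step left them, time stands still between calls to the robot, and variables do not carry over. Pictures are saved under pics/ and viewed, at most 10 in all, crops included, and the job is handed in when it is done.

Besides the shell and the picture viewer there is one more tool, called after ">>>" as name(argument=value, ...), one argument or row to a line, values as JSON. send_rows: Moves the arm, as the interface text tells. Its arguments: {"type":"object","properties":{"grip":{"type":"array"},"xyz":{"type":"array"},"yaw":{"type":"array"},"grip_force":{"type":"number"}},"required":["grip","xyz","yaw"]}

```bash
mkdir -p pics
python3 - <<'E'
from workcell import env, eyes
import cv2,numpy as np
s=env.state(); print(s['time_s'],s['ee_pos'],s['ee_rot'],s['force'],s['gripper_width'])
for n in("top","scene"):
    f=eyes.grab_frame(n); cv2.imwrite(f"pics/{n}0.png",f["frame"][:,:,::-1]); print(n,f["fx"],f["fy"],f["cx"],f["cy"],np.round(f["pose"],3).tolist())
E
```

```text
0.0 [194.70006488 540.48313802 213.10492394] [-1.79896072e+02 -1.69374379e-03  1.60188392e+02] [-0.36362121 -0.15946438  0.71278604] 90.9726466078241
top 375.5022899613227 375.5022899613227 320.4218108541779 196.49847142106688 [[-0.024, -0.992, 0.121, 491.669], [-0.999, 0.02, -0.035, 37.454], [0.032, -0.122, -0.992, 905.758], [0.0, 0.0, 0.0, 1.0]]
scene 388.92552539052014 388.92552539052014 319.235423146194 195.4291207117771 [[-0.462, 0.732, -0.5, 1017.521], [0.887, 0.377, -0.268, 254.336], [-0.008, -0.567, -0.823, 769.375], [0.0, 0.0, 0.0, 1.0]]
```

View pics/top0.png

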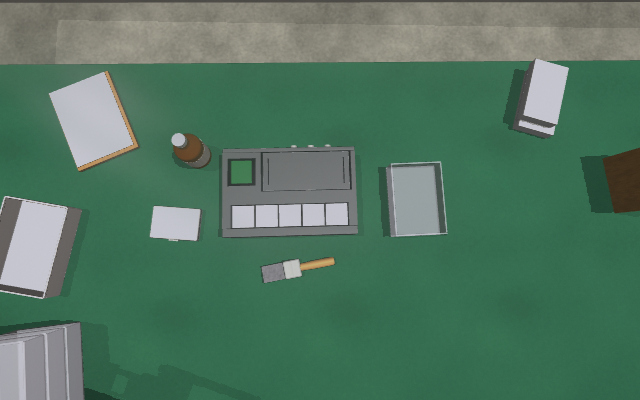

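View pics/scene0.png

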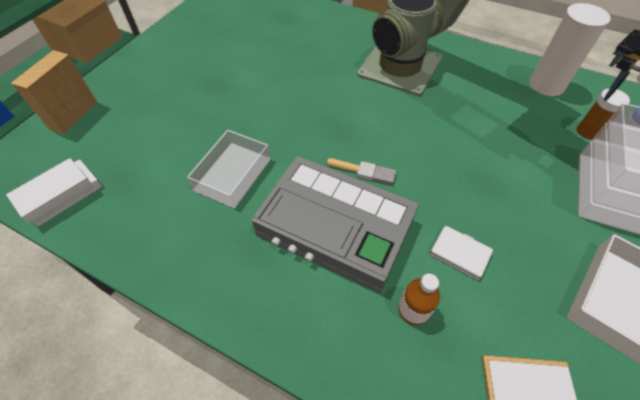

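The top view shows the meter at columns 222–357, rows 148–237. Its five plates are at about (243,216) to (337,214), with the display at (242,172) on the +y side. The scene view agrees. Next I measure the plates on z = 70.

```bash
cat > h.py <<'E'
import numpy as np
def ray(f,u,v,z):
    P=np.array(f["pose"]); d=P[:3,:3]@np.array([(u-f["cx"])/f["fx"],(v-f["cy"])/f["fy"],1]); o=P[:3,3]
    return o+d*(z-o[2])/d[2]
E
python3 - <<'E'
from workcell import env, eyes
import cv2,numpy as np
from h import ray
for n,roi in(("top",(225,200,355,232)),("scene",(285,160,412,226))):
    f=eyes.grab_frame(n); g=f["frame"].min(2); m=np.zeros_like(g); x0,y0,x1,y1=roi
    m[y0:y1,x0:x1]=(g[y0:y1,x0:x1]>165)*255
    k,l,st,c=cv2.connectedComponentsWithStats(m,connectivity=4)
    for i in range(1,k):
        if st[i,4]>60:
            print(n,st[i],np.round(c[i],1),ray(f,*c[i],70).round(1),round(f["frame"][l==i].mean(),1))
f=eyes.grab_frame("top")
for u,v in((262,282),(334,262),(301,262),(285,261),(261,265)): print(ray(f,u,v,10).round())
E
```

```text
top [326 203  22  22 454] [336.3 214. ] [553.7 -26.2  70. ] 198.0
top [303 204  21  22 457] [312.9 214.4] [554.  26.  70.] 197.6
top [256 205  22  22 474] [266.5 215.7] [553.3 129.   70. ] 198.0
top [279 205  22  22 451] [289.8 214.9] [553.8  77.5  70. ] 198.3
top [233 206  21  22 453] [242.9 216.3] [553.1 181.1  70. ] 197.1
scene [358 162  17  14 179] [366.3 168.7] [477.2  88.2  70. ] 192.9
scene [ 291  165   70   40 1203] [326.3 184.4] [558.9  27.   70. ] 209.8
scene [355 190  28  24 432] [368.5 201.5] [558.1 128.7  70. ] 210.6
scene [377 199  29  25 454] [390.8 211.3] [559.3 180.6  70. ] 210.5
[403. 147.  10.]
[445. -22.  10.]
[447.  56.  10.]
[450.  93.  10.]
[442. 149.  10.]
```

>>> send_rows(
  grip=[-1,-1,-1,-1,-1,-1,-1,-1],
  xyz=[
    [0.025,-0.025,0],
    [0.05,-0.05,0],
    [0.075,-0.075,0],
    [0.1,-0.1,0],
    [0.125,-0.125,0],
    [0.15,-0.15,0],
    [0.175,-0.175,0],
    [0.2,-0.2,0],
  ],
  yaw=[2.5,5,7.5,10,12.5,15,17.5,20],
  grip_force=10,
)

```text
time_s: 0.92
ee_pos: [395.8, 339.6, 214.0]
ee_rot: [180.0, 0.0, -179.7]
force: [-0.0, 0.3, -0.6]
gripper_width: 41.0
gripper_force: 0.0
```

>>> send_rows(
  grip=[-1,-1,-1,-1,-1,-1,-1,-1],
  xyz=[
    [0.025,-0.025,0],
    [0.05,-0.05,0],
    [0.075,-0.075,0],
    [0.1,-0.1,0],
    [0.125,-0.125,0],
    [0.15,-0.15,0],
    [0.161,-0.161,0],
    [0.161,-0.161,0],
  ],
  yaw=[0,0,0,0,0,0,0,0],
)

```text
time_s: 1.58
ee_pos: [557.9, 177.6, 213.5]
ee_rot: [-180.0, 0.0, 180.0]
force: [-0.5, 0.2, 0.3]
gripper_width: 0.8
gripper_force: 0.0
```

>>> send_rows(
  grip=[-1,-1,-1,-1,-1,-1,-1,-1],
  xyz=[
    [0,0,-0.025],
    [0,0,-0.05],
    [0,0,-0.075],
    [0,0,-0.1],
    [0,0,-0.12],
    [0,0,-0.12],
    [0,0,-0.12],
    [0,0,-0.12],
  ],
  yaw=[0,0,0,0,0,0,0,0],
)

```text
time_s: 2.25
ee_pos: [556.3, 181.0, 95.3]
ee_rot: [179.9, 0.1, -179.8]
force: [-0.5, 0.5, 0.4]
gripper_width: 0.6
gripper_force: 0.0
```

Run:
```python
from workcell import env, eyes
import cv2
f=eyes.grab_frame("wrist"); cv2.imwrite("pics/w1.png",f["frame"][:,:,::-1])
s=env.state(); print(s['time_s'],s['ee_pos'],s['ee_rot'],s['force'],s['gripper_width'])
```

```text
2.3 [556.70234072 180.88747711  95.739791  ] [ 1.79931285e+02  1.66028987e-01 -1.79781036e+02] [0.03380729 0.43029531 0.04736357] 0.5813815600377841
```

View pics/w1.png

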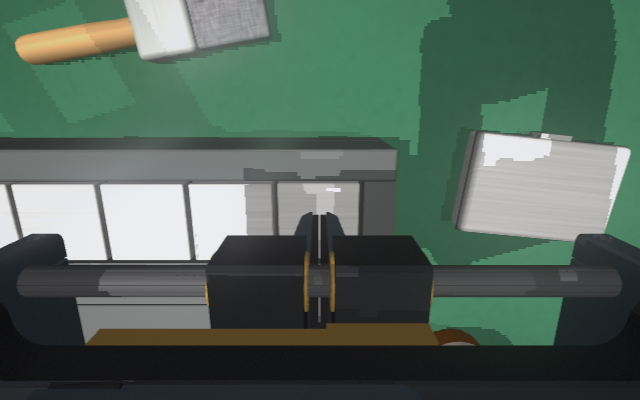

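The fingers sit centred on the +y end plate (columns 278–360, fingers at 319). The bottle lies well off in +x. Now I lower gently.

>>> send_rows(
  grip=[-1,-1,-1,-1,-1,-1,-1,-1],
  xyz=[
    [0,0,-0.012],
    [0,0,-0.018],
    [0,0,-0.021],
    [0,0,-0.022],
    [0,0,-0.023],
    [0,0,-0.024],
    [0,0,-0.024],
    [0,0,-0.024],
  ],
  yaw=[0,0,0,0,0,0,0,0],
)

```text
time_s: 2.97
ee_pos: [556.1, 180.0, 70.2]
ee_rot: [180.0, 0.0, -179.8]
force: [-0.4, -0.2, -0.6]
gripper_width: 0.6
gripper_force: 0.0
```

>>> send_rows(
  grip=[-1,-1,-1,-1],
  xyz=[
    [0,0,-0.0005],
    [0,0,-0.001],
    [0,0,-0.001],
    [0,0,-0.001],
  ],
  yaw=[0,0,0,0],
)

```text
time_s: 3.3
ee_pos: [555.9, 180.0, 69.0]
ee_rot: [180.0, -0.0, -179.8]
force: [-0.3, 0.4, 0.2]
gripper_width: 0.4
gripper_force: 0.0
```

>>> send_rows(
  grip=[-1,-1,-1],
  xyz=[
    [0,0,-0.0005],
    [0,0,-0.0005],
    [0,0,-0.0005],
  ],
  yaw=[0,0,0],
)

```text
time_s: 3.55
ee_pos: [555.9, 180.0, 68.4]
ee_rot: [180.0, -0.0, -179.8]
force: [-0.4, 0.6, -0.3]
gripper_width: 0.5
gripper_force: 0.0
```

>>> send_rows(
  grip=[-1,-1,-1],
  xyz=[
    [0,0,-0.0005],
    [0,0,-0.0005],
    [0,0,-0.0005],
  ],
  yaw=[0,0,0],
)

```text
time_s: 3.8
ee_pos: [555.9, 180.0, 68.2]
ee_rot: [180.0, 0.0, -179.8]
force: [-1.3, 0.0, 2.6]
gripper_width: 0.3
gripper_force: 1.3
```

>>> send_rows(
  grip=[-1,-1,-1],
  xyz=[
    [0,0,-0.0005],
    [0,0,-0.0005],
    [0,0,-0.0005],
  ],
  yaw=[0,0,0],
)

```text
time_s: 4.05
ee_pos: [555.9, 180.0, 67.8]
ee_rot: [180.0, 0.0, -179.8]
force: [-0.6, 0.3, 4.3]
gripper_width: 0.6
gripper_force: 2.1
```

>>> send_rows(
  grip=[-1,-1,-1],
  xyz=[
    [0,0,-0.0005],
    [0,0,-0.0005],
    [0,0,-0.0005],
  ],
  yaw=[0,0,0],
)

```text
time_s: 4.3
ee_pos: [556.0, 180.0, 67.1]
ee_rot: [180.0, 0.0, -179.8]
force: [-0.9, -0.6, 5.1]
gripper_width: 0.1
gripper_force: 2.2
```

Run:
```python
from workcell import env, eyes
s=env.state(); print(s['time_s'],s['ee_pos'],s['force'])
```

```text
4.3 [555.95691158 180.01279618  67.07561765] [-0.87027696 -0.57462063  5.10589635]
```

Not conclusive yet: z fell with the force still low. I'll compare against the neighbouring plate.

>>> send_rows(
  grip=[-1,-1,-1,-1,-1,-1,-1,-1],
  xyz=[
    [0,0,0.006],
    [0,-0.015,0.01],
    [0,-0.035,0.01],
    [0,-0.051,0.01],
    [0,-0.051,0.006],
    [0,-0.051,0.004],
    [0,-0.051,0.003],
    [0,-0.051,0.003],
  ],
  yaw=[0,0,0,0,0,0,0,0],
)

```text
time_s: 4.97
ee_pos: [555.9, 128.6, 70.3]
ee_rot: [-179.9, 0.0, -179.8]
force: [-0.4, -2.6, 4.6]
gripper_width: 0.5
gripper_force: 2.0
```

>>> send_rows(
  grip=[-1,-1,-1],
  xyz=[
    [0,0,-0.0005],
    [0,0,-0.0005],
    [0,0,-0.0005],
  ],
  yaw=[0,0,0],
)

```text
time_s: 5.22
ee_pos: [555.9, 128.7, 70.3]
ee_rot: [-179.9, 0.0, -179.7]
force: [-2.0, -4.4, 7.8]
gripper_width: 1.0
gripper_force: 3.7
```

>>> send_rows(
  grip=[-1,-1,-1],
  xyz=[
    [0,0,-0.0005],
    [0,0,-0.0005],
    [0,0,-0.0005],
  ],
  yaw=[0,0,0],
)

```text
time_s: 5.47
ee_pos: [556.0, 128.6, 70.3]
ee_rot: [-179.9, 0.0, -179.7]
force: [-2.0, -3.8, 10.6]
gripper_width: 0.3
gripper_force: 5.1
```

>>> send_rows(
  grip=[-1,-1,-1],
  xyz=[
    [0,0,-0.0005],
    [0,0,-0.0005],
    [0,0,-0.0005],
  ],
  yaw=[0,0,0],
)

```text
time_s: 5.72
ee_pos: [555.9, 128.7, 70.3]
ee_rot: [-179.9, 0.0, -179.7]
force: [-3.5, -4.7, 13.5]
gripper_width: 0.7
gripper_force: 6.6
```

The second plate is solid: z stays at 70.3 while the force climbs to 13.5 N. The +y end plate gave and sits 2 mm lower, so that one is the button. Going back to press it.

>>> send_rows(
  grip=[-1,-1,-1,-1,-1,-1,-1,-1],
  xyz=[
    [0,0,0.01],
    [0,0.01,0.012],
    [0,0.03,0.012],
    [0,0.051,0.012],
    [0,0.051,0.008],
    [0,0.051,0.003],
    [0,0.051,0],
    [0,0.051,-0.0015],
  ],
  yaw=[0,0,0,0,0,0,0,0],
)

```text
time_s: 6.38
ee_pos: [555.4, 180.3, 66.5]
ee_rot: [179.9, -0.1, -179.9]
force: [-1.8, 3.3, 6.0]
gripper_width: 0.5
gripper_force: 2.4
```

>>> send_rows(
  grip=[-1,-1,-1,-1,-1,-1,-1,-1],
  xyz=[
    [0,0,-0.001],
    [0,0,-0.002],
    [0,0,-0.003],
    [0,0,-0.004],
    [0,0,-0.0045],
    [0,0,-0.005],
    [0,0,-0.005],
    [0,0,-0.005],
  ],
  yaw=[0,0,0,0,0,0,0,0],
)

```text
time_s: 7.05
ee_pos: [555.8, 179.8, 62.3]
ee_rot: [180.0, -0.0, -179.8]
force: [-1.9, 2.2, 5.6]
gripper_width: 0.5
gripper_force: 2.8
```

>>> send_rows(
  grip=[-1,-1,-1,-1,-1,-1],
  xyz=[
    [0,0,-0.0005],
    [0,0,-0.001],
    [0,0,-0.001],
    [0,0,-0.001],
    [0,0,-0.001],
    [0,0,-0.001],
  ],
  yaw=[0,0,0,0,0,0],
)

```text
time_s: 7.55
ee_pos: [555.9, 179.8, 62.2]
ee_rot: [180.0, 0.0, -179.8]
force: [-4.2, 1.2, 11.1]
gripper_width: 0.3
gripper_force: 5.5
```

Run:
```python
from workcell import env, eyes
import cv2
f=eyes.grab_frame("scene"); cv2.imwrite("pics/s2.png",cv2.resize(f["frame"][130:310,220:460,::-1],None,fx=3,fy=3))
```

```text
(no output)
```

View pics/s2.png

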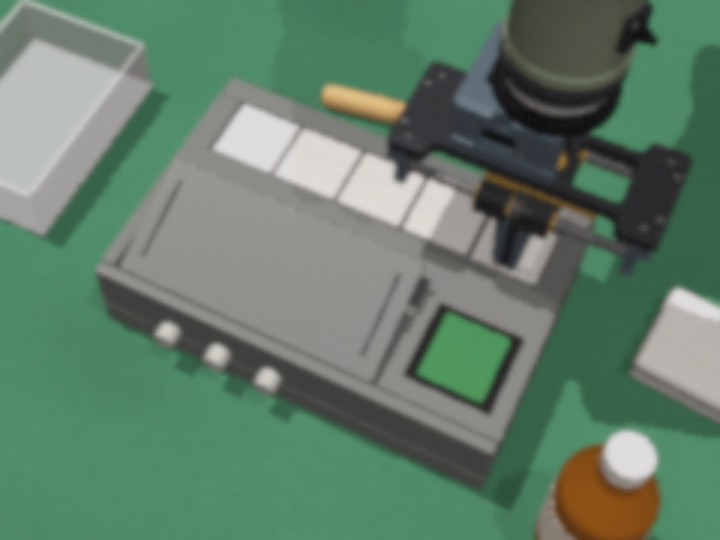

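The door's side edge at crop (415,295) now shows a dark gap, and the door hides its near seam. It looks sprung open. The button bottomed out at z = 62.2. I'll lift straight up, clear away and check.

>>> send_rows(
  grip=[-1,-1,-1,-1,-1,-1,-1,-1],
  xyz=[
    [0,0,0.003],
    [0,0,0.008],
    [0,0,0.02],
    [0,0,0.05],
    [0,0,0.08],
    [0,0,0.11],
    [0,0,0.14],
    [0,0,0.15],
  ],
  yaw=[0,0,0,0,0,0,0,0],
)

```text
time_s: 8.27
ee_pos: [558.2, 179.7, 215.4]
ee_rot: [180.0, 0.4, -179.8]
force: [1.2, 0.7, 0.2]
gripper_width: 0.2
gripper_force: 0.0
```

>>> send_rows(
  grip=[-1,-1,-1,-1,-1,-1,-1,-1],
  xyz=[
    [-0.02,0.025,0],
    [-0.04,0.05,0],
    [-0.06,0.075,0],
    [-0.08,0.1,0],
    [-0.1,0.125,0],
    [-0.12,0.15,0],
    [-0.14,0.175,0],
    [-0.16,0.2,0],
  ],
  yaw=[0,0,0,0,0,0,0,0],
)

```text
time_s: 8.93
ee_pos: [394.9, 380.2, 209.7]
ee_rot: [-179.9, -0.0, -179.8]
force: [0.5, 0.7, -0.1]
gripper_width: 0.3
gripper_force: 0.0
```

>>> send_rows(
  grip=[-1,-1,-1,-1,-1,-1],
  xyz=[
    [0,0,0],
    [0,0,0],
    [0,0,0],
    [0,0,0],
    [0,0,0],
    [0,0,0],
  ],
  yaw=[0,0,0,0,0,0],
)

```text
time_s: 9.43
ee_pos: [396.6, 379.1, 210.8]
ee_rot: [-180.0, 0.0, -179.9]
force: [0.2, 0.4, 0.5]
gripper_width: 0.8
gripper_force: 0.0
```

Run:
```python
from workcell import env, eyes
import cv2,numpy as np
a=eyes.grab_frame("scene")["frame"][130:330,220:500,::-1]; b=eyes.grab_frame("top")["frame"][130:330,140:460,::-1]
cv2.imwrite("pics/s3.png",cv2.resize(np.hstack([a,b]),(780,260)))
cv2.imwrite("pics/t3.png",cv2.resize(b,None,fx=2.4,fy=2.4))
cv2.imwrite("pics/s3.png",cv2.resize(a,None,fx=2.8,fy=2.8))
s=env.state(); print(s['time_s'],s['ee_pos'],s['force'])
```

```text
9.5333 [396.43757112 379.39480979 210.97833698] [-0.0008595  -0.37415695 -0.11640129]
```

View pics/s3.png

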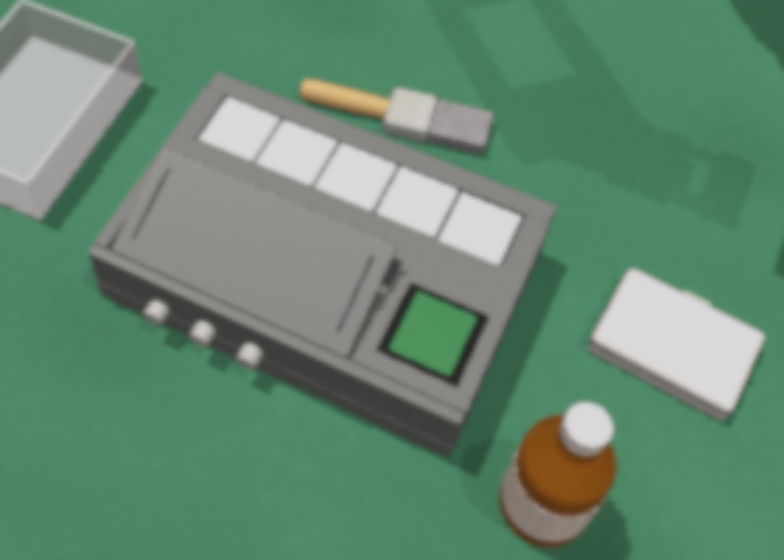

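View pics/t3.png

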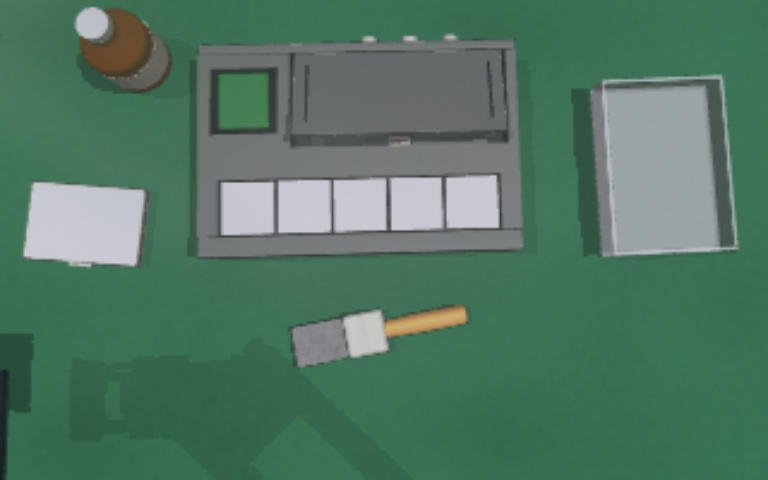

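The door is open: the top view shows a dark gap and the latch under its near edge at (400,140). The other objects haven't moved and the arm is clear.

```bash
python3 -c "
from workcell import env
print(env.job_done())"
```

```text
the job is handed in; nothing more can be done
None
```

The battery door is standing open: the hidden button was the +y end plate (y = 104 mm), pressed fully down and released, and the arm is clear with nothing else moved; the job is handed in.

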